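Set the joint in a bird-tile frieze

ROBOT

A 7-joint arm with a two-finger parallel gripper is mounted at the origin on the work surface. World frame = base frame: x ahead of the robot, y to its left, z up, the work surface at z = 0. Lengths are in mm, angles in rad, forces in N, time in s.
With the tool pointing down it reaches from about 400 to 875 mm from the base axis. Payload 4.4 kg.
Tool frame: the origin (TCP) lies at the very end of the fingers, on their centre line; the grasp point (between the pads) lies 19 mm behind it; z points along the fingers, y is the line along which they close (so a half turn about z gives the same grasp; the last joint's range is limited). The gripper opens to 85 mm and grips with 20 to 120 N. Pads are 22 mm wide; open, the fingers measure 114 mm over their backs; the gripper's body (76 mm by 85 mm) begins 54 mm behind the grasp point. The pads swing forward as they close: fully open they stand 13 mm farther back than shut.
Start: joints at [-1.356, 0.628, 0.038, 1.517, -0.027, 0.996, -0.02], TCP at [180.106, 624.563, 231.313] pointing down, gripper open.
Joint ranges: [-3.06, 3.06], [-0.37, 2.12], [-1.25, 1.32], [0.18, 2.47], [-1.1, 4.24], [0.23, 1.98], [-2.94, 2.94]. Speed limits (rad/s): [2.57, 2.57, 3.14, 3.14, 3.14, 3.14, 3.14].

INTERFACE

Orientations are given as [roll, pitch, yaw] about the fixed x, y, z axes, in that order (R = Rz(yaw) Ry(pitch) Rx(roll)).
In Python, from cell import monitor, viewer, workorder gives the robot as it stands.
- The arm moves only by the tool arm_command, never from a script. Its argument "series" is one flat list of numbers, 5 for each row, row after row: the opening in per cent of the stroke, from 0 (shut) to 100 (fully open), then the shift along the tool's x, y, z in cm, then the turn about the tool's z in degrees. In form: [claw, x, y, z, roll, claw, x, y, z, roll, ...]. A call has exactly 5 rows; each row is the pose to reach, as a shift and turn from the pose commanded when the call began, along the tool's axes at that moment; what a row does not reach only later rows make up. A row lasts 1/12 s, in which the tool goes at most 41.7 mm and 7.16 degrees, less where a joint would pass 70% of its speed; a pose out of reach is approached as far as the arm can. A call with a gripper value outside its range is refused whole. The fingers move at their own pace and stop on an object; the grip force is fixed at half the most. Time passes only in rows, so rows that repeat a pose let the fingers close, or fill a call up. It gives the time, the measured TCP pose, the force, the opening and the grip force at its end, in the units of the state.
- monitor.read_state(): the state, without advancing time (a new reading comes with each control period).
- viewer.get_image(name): name is "scene" or "side" or "wrist"; returns (picture, depth): 420x560x3 uint8, red, green, blue; 420x560 float32, mm along the optical axis (not along the pixel's ray), 0 where there is no reading.
- viewer.camera_model(name): a dict with "mtx" (3x3 intrinsics, pixels), "dist_coeffs" ([k1, k2, p1, p2, k3] as OpenCV has them; the pictures are not rectified), "R" (3x3) and "t" (3): a world point X has camera coordinates R X + t. Camera axes: x right, y down, z forward; pixel columns grow to the right and rows downward; lengths in mm; the calibration is good to about 2 mm. A picture is of the moment at which its call begins: read the wrist's pose just before it. camera_model takes no time and is no camera call; for the wrist camera it gives the pose at the moment of the call.
- workorder.finish_job(): hands the job in; it is judged then, once.
The state is a dict: "clock": time; "qpos": joint angles; "qd": joint speeds; "tau": joint torques, N m; "eef_pos": TCP position; "tool_rot": TCP orientation; "force": force on the tool from outside, world axes, zero at the start; "torque": the same for the moment, N m; "width": finger opening in mm; "gripper_force": force on a finger pad.
Only numpy, scipy, OpenCV 4.12 (cv2) and the standard library are available. Lean on these libraries where they do the work, as an engineer would, in place of code of your own. Each camera call takes 0.05 s, during which the arm holds its last target. There are 200 camera calls.

TASK

Stand the small wooden spacer upright on the board in the one gap beside the loose bird tile that is wide enough for it, lying across the row and about centred on it, and let go of it. Then push the bird tile firmly along the row against the spacer, flat on the board and in line with the glued tiles, until tile, spacer and glued tile are closed up flush, and finish still holding it pressed there, with the fingers on the tile and off the spacer. Leave the tub, jar, wedge and spatula where they are.

Things in the scene. Friction and masses are not known exactly. Their poses are not given: they have to be found in the camera images.
- board: Fixed flat tan fibreboard on the black table, 420 (x) x 640 (y) x 12 mm thick; origin at the centre of its underside, so its top is 12 mm above the origin. The tile row runs along its y axis, with the row's centre line at board x = +40 mm. All other listed things stand on it.
- short_tile: Plain off-white ceramic tile glued to the board (immovable) at one end of the row, at the +y or the -y end: 56 (x, across the row) x 80 (y, along the row) x 16 mm high. Origin at the centre of its underside, axes parallel to the board's. Its centre is 107 mm along the row from the row's middle; the gap between it and the bird tile starts 15.5 to 18.5 mm wide (the wide gap).
- long_tile: Plain off-white ceramic tile glued to the board (immovable) at the other end of the row: 56 (x) x 104 (y, along the row) x 16 mm high; origin at the centre of its underside, axes parallel to the board's. The gap between it and the bird tile starts 3.5 to 6.5 mm wide (too narrow for the spacer).
- relief_tile: The bird tile: loose off-white ceramic tile between the glued ones, 56 (x, across the row) x 100 (y, along the row) x 16 mm high, with a bird in 3 mm relief on its top (within 22 mm of the centre across, 35 mm along). About 220 g. Origin at the centre of its underside, axes parallel to the board's. It slides on the board; its two long sides, 56 mm apart, stand free for gripping from above.
- spacer: Loose plain pale wooden block standing on edge on the board on the robot's side of the row: 60 (its x) x 10 (its y, the thickness) x 40 mm high, about 45 g. Origin at the centre of its underside. In the gap its x lies across the row.
- wedge: Bystander: pale wooden wedge lying on the board, 90 x 35 mm, sloping from 22 down to 3 mm high. Origin at the centre of its underside.
- tub: Bystander: clear plastic tub, 100 mm across the rim, 110 mm high. Origin at the centre of its underside.
- jar: Bystander: white jar with lid, 60 mm across, 70 mm high. Origin at the centre of its underside.
- knife: Bystander: hand spatula about 170 mm long lying on the board on the far side of the row; origin on its underside.

How it is judged (in metres and radians):
On the way:
1. the spacer stands upright on the board in the wide gap, between the short tile and the bird tile, and the fingers have let go of it (z of spacer in the frame of short_tile below 0.003 m and angle between spacer's own z axis and vertical below 0.08 rad and horizontal distance between spacer and short_tile below 0.062 m and horizontal distance between spacer and relief_tile below 0.076 m and x of spacer in the frame of short_tile between -0.015 and 0.015 m and contact force between the fingers and spacer below 0.2 N), for 0.2 s.
At the end, for the whole second after the job is handed in: For 1 s: spacer upright on the board (tilt < 0.08), between short and bird tile, within 15 mm of centred; bird tile flat, in line within 7 mm and 0.04 rad, centres of both tiles < 103 mm apart; fingers on bird tile, tile on spacer, spacer on short tile each > 2 N; robot off the spacer (z of each of spacer, relief_tile in the frame of short_tile below 0.003 m and angle between spacer's own z axis and vertical below 0.08 rad and x of spacer in the frame of short_tile between -0.015 and 0.015 m and horizontal distance between spacer and short_tile below 0.05 m and horizontal distance between short_tile and relief_tile below 0.103 m and angle between the x axis of spacer and the x axis of short_tile, either way round below 0.06 rad and angle between the x axis of relief_tile and the x axis of short_tile, either way round below 0.04 rad and x of relief_tile in the frame of short_tile between -0.007 and 0.007 m and angle between relief_tile's own z axis and vertical below 0.04 rad and contact force between relief_tile and spacer above 2 N and contact force between spacer and short_tile above 2 N and contact force between the fingers and relief_tile above 2 N and contact force between each of the arm, the fingers and spacer below 0.2 N); the arm keeps its last pose, push and grip.
It fails at once if the wooden wedge is moved by more than 30 mm (distance of wedge from where it was at the start of the episode above 0.03 m).
It fails at once if the clear tub is moved by more than 30 mm (distance of tub from where it was at the start of the episode above 0.03 m).
It fails at once if the white jar is moved by more than 30 mm (distance of jar from where it was at the start of the episode above 0.03 m).
It fails at once if the spatula is moved by more than 30 mm (distance of knife from where it was at the start of the episode above 0.03 m).
It also fails if it takes over 48 s, if anything falls off the work surface, if the arm or the gripper's body presses on something with over 40 N, if the wrist force passes 120 N, or if a joint passes its speed limit or range.

## Working session

There is one attempt and no reset: what is moved stays moved. The work goes in short steps, Python scripts to look and compute and a tool call to move; the robot and the scene stay as the last step left them, time stands still between calls to the robot, and variables do not carry over. Pictures are saved under pics/ and viewed, at most 10 in all, crops included, and the job is handed in when it is done.

Besides the shell and the picture viewer there is one more tool, called after ">>>" by a JSON object that holds its "op" and its "data". arm_command: Moves the arm, as the interface text tells. Its arguments: {"type":"object","properties":{"series":{"type":"array","items":{"type":"number"}}},"required":["series"]}

```bash
mkdir -p pics; ls; python3 - <<'E'
from cell import monitor, viewer
import cv2,numpy as np
print(monitor.read_state())
for n in ["scene","side"]:
    p,d=viewer.get_image(n); cv2.imwrite(f"pics/{n}0.png",p[:,:,::-1]); np.save(f"pics/{n}0_d.npy",d)
    m=viewer.camera_model(n); print(n,m, -np.array(m['R']).T@m['t'])
E
```

```text
pics
{'clock': 0.0, 'qpos': array([-1.35580437,  0.62934388,  0.03843516,  1.51836713, -0.02702477,
        0.99631716, -0.02001948]), 'qd': array([-0.00012025, -0.00193063,  0.00101221, -0.00044468,  0.00072703,
        0.00024514,  0.00042345]), 'tau': array([-9.94213769e-05, -5.63389564e+01,  1.22617867e+00, -1.93449730e+01,
        1.10016949e-02,  1.05383285e-02,  1.05059598e-05]), 'eef_pos': array([179.91232746, 623.94793155, 230.39070272]), 'tool_rot': array([-3.13967461e+00,  6.28988815e-07,  2.86077326e+00]), 'force': array([-0.72837334, -0.69329597,  0.28679844]), 'torque': array([-0.00285287, -0.02374641, -0.02576189]), 'gripper_force': 0.0, 'width': 85.52053256282456}
scene {'mtx': array([[441.43191393,   0.        , 291.25648728],
       [  0.        , 441.43191393, 210.92638796],
       [  0.        ,   0.        ,   1.        ]]), 'dist_coeffs': array([-0.06611782,  0.        ,  0.        ,  0.        ,  0.        ]), 'R': array([[ 0.80600269,  0.5917556 , -0.01360059],
       [ 0.3849691 , -0.54152539, -0.74736139],
       [-0.44962035,  0.59713948, -0.66427854]]), 't': array([-487.27726041, -167.55480161, 1357.43675379])} [1067.58139418 -612.96521443  769.86485392]
side {'mtx': array([[392.41692794,   0.        , 284.72223017],
       [  0.        , 392.41692794, 213.66818326],
       [  0.        ,   0.        ,   1.        ]]), 'dist_coeffs': array([0.03178513, 0.        , 0.        , 0.        , 0.        ]), 'R': array([[ 0.98307274, -0.18303158,  0.00821123],
       [-0.08936483, -0.51814394, -0.850612  ],
       [ 0.15994346,  0.83547968, -0.52572977]]), 't': array([-600.20075042,  113.8127187 ,  778.24120286])} [ 475.7372595  -701.0890326   510.88342493]
```

View pics/scene0.png

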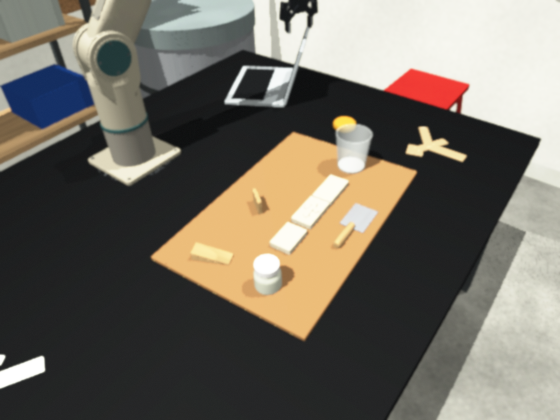

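View pics/side0.png

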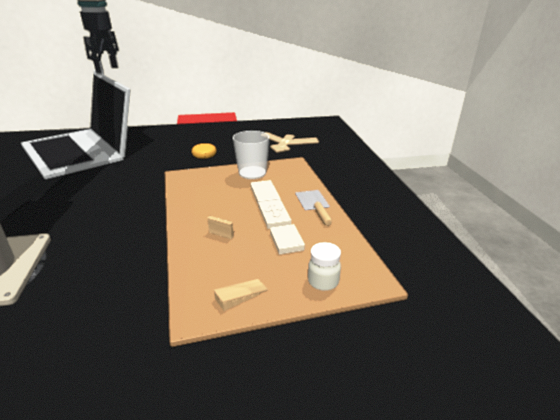

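Scene view: the row runs from (288,237), the short tile at the -y end, to (340,190). The wide gap is near (297,223). The spacer is at (257,202), the wedge at (212,254), the jar at (267,273), the tub at (353,148) and the spatula at (352,225). The side view agrees, with the spacer at (220,228) and the short tile at (287,238).

```bash
cat > h.py <<'E'
import numpy as np, cv2
from cell import monitor, viewer
def cloud(d,m):
    """world point per pixel from depth (HxWx3)"""
    h,w=d.shape; u,v=np.meshgrid(np.arange(w),np.arange(h))
    n=cv2.undistortPoints(np.stack([u,v],-1).reshape(-1,1,2).astype(float),m['mtx'],m['dist_coeffs'])[:,0]
    c=np.c_[n,np.ones(len(n))]*d.reshape(-1,1)
    return ((c-m['t'])@m['R']).reshape(h,w,3)
def ray(px,z,m):
    """pixels -> world points on plane z"""
    n=cv2.undistortPoints(np.float64(px).reshape(-1,1,2),m['mtx'],m['dist_coeffs'])[:,0]
    r=np.c_[n,np.ones(len(n))]@m['R']; o=-np.array(m['R']).T@m['t']
    return o+r*((z-o[2])/r[:,2])[:,None]
def rect(mask,z,m,amin=30):
    """min-area rects of blobs cast on plane z: list of (centre, sorted size, long-axis deg, area px)"""
    out=[]
    for c in cv2.findContours(mask.astype(np.uint8),cv2.RETR_EXTERNAL,cv2.CHAIN_APPROX_NONE)[0]:
        a=cv2.contourArea(c)
        if a<amin: continue
        P=ray(c[:,0],z,m)[:,:2].astype(np.float32)
        (cx,cy),(w,h),t=cv2.minAreaRect(P)
        if w<h: w,h,t=h,w,t+90
        out.append((round(cx,1),round(cy,1),round(w,1),round(h,1),round((t+90)%180-90,2),a))
    return out
E
python3 - <<'E'
from h import *
for n in ["scene","side"]:
    p=cv2.imread(f"pics/{n}0.png"); d=np.load(f"pics/{n}0_d.npy"); m=viewer.camera_model(n)
    W=cloud(d,m); hsv=cv2.cvtColor(p,cv2.COLOR_BGR2HSV)
    on=(W[...,0]>250)&(W[...,0]<900)&(abs(W[...,1])<450)&(d>0)
    board=on&(W[...,2]>3)&(W[...,2]<18)&(hsv[...,1]>120)
    z=W[...,2][board]; print(n,'board z',np.percentile(z,[5,50,95]))
    print(' board',rect(on&(hsv[...,2]>70)&(W[...,2]<60)&(W[...,2]>2),12,m,3000))
    print(' white',rect(on&(hsv[...,1]<90)&(hsv[...,2]>150),28,m))
    print(' high>22',rect(on&(W[...,2]>36)&(W[...,2]<60),50,m,8))
    k=on&(W[...,2]>19)&(W[...,2]<140)
    nl,L,st,ce=cv2.connectedComponentsWithStats(k.astype(np.uint8))
    for i in range(1,nl):
        if st[i,4]>20:
            P=W[L==i]; print('  blob',st[i],P.mean(0).round(1),P.min(0).round(),P.max(0).round())
E
```

```text
scene board z [ 8.50569007 11.38898154 13.86170326]
 board [(563.2, 78.1, 642.8, 427.6, -85.61, 28071.0)]
 white [(641.8, -141.5, 118.2, 59.6, -50.07, 928.5), (500.4, -169.5, 94.7, 29.7, 14.51, 283.0), (717.5, 103.5, 153.7, 67.9, -86.01, 676.0), (603.9, 87.3, 321.7, 66.0, -85.45, 2051.5), (547.9, 396.8, 264.7, 107.5, -60.21, 1362.0)]
 high>22 [(666.1, -167.0, 57.6, 50.1, 38.7, 233.5), (477.0, 25.8, 78.3, 13.5, -36.52, 74.0), (591.3, 303.3, 86.3, 61.8, 25.23, 159.5)]
  blob [ 336  124   36   49 1397] [582.5 322.7  82.4] [529. 281.  19.] [627. 382. 123.]
  blob [ 292  174   57   53 1212] [600.4 132.9  27.4] [562.  34.  19.] [634. 248.  34.]
  blob [253 188  10  24 133] [477.8  25.5  42.5] [446.   9.  20.] [500.  52.  55.]
  blob [333 221  23  26 227] [717.1  60.5  28.4] [704.  22.  19.] [727. 108.  35.]
  blob [270 222  37  30 640] [613.2 -23.2  26.9] [580. -61.  19.] [642.  23.  31.]
  blob [190 243  36  19 417] [ 488.8 -173.6   25.9] [ 453. -202.   19.] [ 531. -142.   35.]
  blob [254 254  28  40 930] [ 664.2 -164.6   62.6] [ 630. -185.   19.] [ 686. -129.   86.]
side board z [ 8.258
[... 361 characters left out ...]
5), (471.2, 21.1, 73.3, 28.7, -37.7, 184.5), (571.7, 299.9, 85.8, 77.0, -4.69, 179.5)]
  blob [ 233  131   36   46 1392] [573.5 313.5  82.5] [527. 280.  19.] [624. 382. 124.]
  blob [ 251  180   40   46 1049] [595.5 124.8  27.4] [561.  34.  19.] [631. 245.  33.]
  blob [314 202  18  22 187] [710.8  56.3  28.2] [701.  20.  19.] [724. 106.  34.]
  blob [207 216  27  21 375] [471.5  25.5  38.2] [445.   7.  19.] [498.  49.  53.]
  blob [270 224  35  28 657] [608.9 -27.2  26.9] [579. -63.  19.] [641.  21.  30.]
  blob [ 308  243   33   46 1273] [ 650.4 -170.3   59.8] [ 625. -187.   19.] [ 683. -131.   84.]
  blob [214 281  45  26 638] [ 486.3 -176.6   26.2] [ 451. -202.   19.] [ 529. -142.   35.]
```

```bash
python3 - <<'E'
from h import *
m=viewer.camera_model("wrist"); s=monitor.read_state()
from scipy.spatial.transform import Rotation as T
R=T.from_euler('xyz',s['tool_rot']).as_matrix()
o=-np.array(m['R']).T@m['t']
print(m['mtx'],m['dist_coeffs'],'cam in tool',R.T@(o-s['eef_pos']),'cam axes(cols) in tool\n',(R.T@np.array(m['R']).T).round(3))
E
```

```text
[[333.64462278   0.         283.14214785]
 [  0.         333.64462278 209.92524037]
 [  0.           0.           1.        ]] [-0.03286581  0.          0.          0.          0.        ] cam in tool [  67.25984241    0.26842876 -142.41048133] cam axes(cols) in tool
 [[-0.001 -0.965 -0.263]
 [ 1.    -0.001 -0.   ]
 [ 0.    -0.263  0.965]]
```

>>> {"op": "arm_command", "data": {"series": [100,-2.5,-2.4,0,0,100,-5,-4.8,0,0,100,-7.5,-7.2,0,0,100,-10,-9.5,0,0,100,-12.5,-11.9,0,0]}}

```text
clock: 0.52
eef_pos: [267.7, 473.9, 230.9]
tool_rot: [-3.141, -0.0, 2.861]
force: [0.7, 0.1, 0.2]
width: 85.7
gripper_force: 0.0
```

>>> {"op": "arm_command", "data": {"series": [100,-2.5,-2.4,0,0,100,-5,-4.8,0,0,100,-7.5,-7.2,0,0,100,-10,-9.5,0,0,100,-12.5,-11.9,0,0]}}

```text
clock: 0.93
eef_pos: [354.8, 325.0, 231.2]
tool_rot: [-3.141, -0.0, 2.861]
force: [0.6, 0.6, -1.4]
width: 85.6
gripper_force: 0.0
```

>>> {"op": "arm_command", "data": {"series": [100,-2.5,-2.4,0,0,100,-5,-4.8,0,0,100,-7.5,-7.2,0,0,100,-10,-9.5,0,0,100,-12.5,-11.9,0,0]}}

```text
clock: 1.35
eef_pos: [441.9, 176.1, 231.2]
tool_rot: [-3.142, -0.0, 2.861]
force: [0.3, 1.3, -0.3]
width: 85.1
gripper_force: 0.0
```

>>> {"op": "arm_command", "data": {"series": [100,-2.4,-2.6,0,4.2,100,-4.7,-5.1,0,8.4,100,-7.1,-7.7,0,12.6,100,-9.4,-10.2,0,16.8,100,-11.8,-12.8,0,21]}}

```text
clock: 1.77
eef_pos: [519.5, 20.5, 231.1]
tool_rot: [-3.141, -0.001, 2.491]
force: [0.0, 1.0, 0.7]
width: 85.4
gripper_force: 0.0
```

>>> {"op": "arm_command", "data": {"series": [100,0,0,0,0,100,0,0,0,0,100,0,0,0,0,100,0,0,0,0,100,0,0,0,0]}}

```text
clock: 2.18
eef_pos: [518.8, 23.6, 231.2]
tool_rot: [3.141, -0.001, 2.497]
force: [0.0, 0.2, 0.1]
width: 85.5
gripper_force: 0.0
```

```bash
python3 - <<'E'
from h import *
m=viewer.camera_model("wrist"); p,d=viewer.get_image("wrist"); s=monitor.read_state(); print(s['eef_pos'],s['tool_rot'],s['clock'])
cv2.imwrite("pics/w1.png",p[:,:,::-1]); np.save("pics/w1_d.npy",d)
np.savez("pics/w1_m.npz",**m)
E
```

```text
[518.92478131  23.40354918 231.26830186] [ 3.14135576e+00 -6.96397928e-04  2.49697986e+00] 2.2333
```

View pics/w1.png

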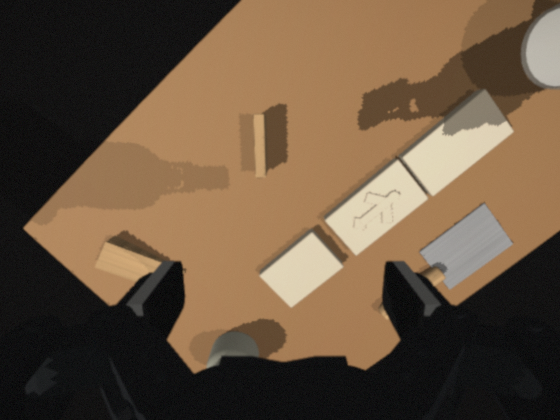

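Wrist view: spacer top at about (260,145), short tile at (301,269), bird tile at (376,207), long tile at (457,141). The wide gap is at (333,240).

```bash
python3 - <<'E'
from h import *
p=cv2.imread("pics/w1.png"); d=np.load("pics/w1_d.npy"); m=dict(np.load("pics/w1_m.npz"))
W=cloud(d,m); hsv=cv2.cvtColor(p,cv2.COLOR_BGR2HSV)
for name,(u,v) in dict(spacer=(260,145),short=(301,269),bird=(360,225),long=(440,160),board=(330,120),board2=(200,250)).items(): print(name,W[v,u].round(1),hsv[v,u])
Z=W[...,2]
k=(Z>44)&(Z<62); k[:,:200]=0;k[250:]=0;k[:,320:]=0
print('spacer top',rect(k,52,m))
k=(hsv[...,1]<85)&(hsv[...,2]>90)&(Z>21)&(Z<36); k[330:]=0
print('tiles',rect(k,28,m,500))
kk=cv2.morphologyEx(k.astype(np.uint8),cv2.MORPH_OPEN,np.ones((5,5)))
print('tiles open',rect(kk,28,m,500))
g=cv2.cvtColor(p,cv2.COLOR_BGR2GRAY); cv2.imwrite("pics/c1.png",cv2.resize(np.hstack([p[100:320,230:530],cv2.cvtColor(kk*255,cv2.COLOR_GRAY2BGR)[100:320,230:530]]),None,fx=1.3,fy=1.3))
E
```

```text
spacer [470.6  32.2  52.1] [ 17 109 199]
short [608.  -18.4  26.8] [ 21  49 223]
bird [603.5  64.   29.3] [ 21  48 224]
long [595.5 170.2  27.4] [ 22  45 226]
board [495.  102.7  13.2] [ 15 124 169]
board2 [ 524.1 -101.9   11.5] [ 15 120 174]
spacer top [(471.0, 31.6, 58.3, 10.4, -36.09, 608.0)]
tiles [(607.9, -18.4, 80.3, 58.0, -85.34, 3235.0), (597.7, 87.9, 98.9, 57.7, -85.65, 4568.0), (590.8, 192.2, 105.2, 58.6, -85.3, 5479.5), (565.3, 303.2, 73.8, 30.7, -20.79, 612.0)]
tiles open [(607.9, -18.4, 80.3, 58.0, -85.34, 3175.0), (597.7, 87.9, 98.9, 57.7, -85.65, 4516.0), (591.0, 192.2, 105.2, 58.2, -85.3, 5421.0), (563.4, 298.6, 62.7, 18.8, -19.73, 509.0)]
```

>>> {"op": "arm_command", "data": {"series": [60,1.1,-0.6,2.5,-0.2,60,2.2,-1.1,5.5,-0.4,60,3.2,-1.7,8.5,-0.6,60,4.3,-2.2,11.5,-0.8,60,4.3,-2.2,13.5,-0.8]}}

```text
clock: 2.65
eef_pos: [467.5, 31.7, 94.4]
tool_rot: [-3.139, -0.005, 2.511]
force: [-0.1, 0.3, 0.6]
width: 51.1
gripper_force: 0.0
```

>>> {"op": "arm_command", "data": {"series": [60,0,0,0,0,60,0,0,0,0,60,0,0,0,0,60,0,0,0,0,60,0,0,0,0]}}

```text
clock: 3.07
eef_pos: [473.1, 30.5, 97.6]
tool_rot: [3.14, 0.002, 2.508]
force: [-0.7, -0.1, 0.6]
width: 51.3
gripper_force: 0.0
```

```bash
cat >> h.py <<'E'
def snap(tag):
    m=viewer.camera_model("wrist"); s=monitor.read_state(); p,d=viewer.get_image("wrist")
    p=p[:,:,::-1].copy(); cv2.imwrite(f"pics/{tag}.png",p)
    print(s['eef_pos'].round(1),s['tool_rot'].round(4),round(s['width'],1),s['clock'])
    W=cloud(d,m); return p,cv2.cvtColor(p,cv2.COLOR_BGR2HSV),W,m,s
def totool(dxy,s):
    y=s['tool_rot'][2]; return np.array([[np.cos(y),np.sin(y)],[np.sin(y),-np.cos(y)]])@dxy
E
python3 - <<'E'
from h import *
p,hsv,W,m,s=snap("w2"); Z=W[...,2]
k=(Z>44)&(Z<62)&(hsv[...,1]>60)&(hsv[...,2]>110)
for r in rect(k,52,m): print(r,totool(np.array(r[:2])-s['eef_pos'][:2],s))
E
```

```text
[473.1  30.5  97.6] [3.1395e+00 2.2000e-03 2.5084e+00] 51.3 3.0667
(470.3, 31.5, 60.3, 9.8, -36.01, 1234.0) [ 2.89557427 -0.83299406]
```

View pics/w2.png

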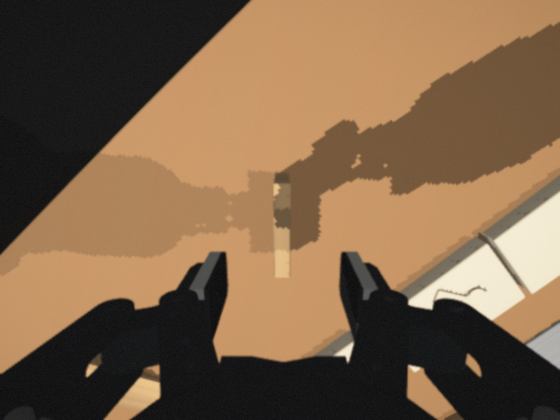

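The spacer at (282,225) sits centred between the open fingers and aligned with them, so I descend and grip.

>>> {"op": "arm_command", "data": {"series": [60,0.3,-0.1,1.6,0,60,0.3,-0.1,3.2,0,60,0.3,-0.1,4.8,0,60,0.3,-0.1,6,0,60,0.3,-0.1,6.6,0]}}

```text
clock: 3.53
eef_pos: [468.8, 31.3, 29.7]
tool_rot: [-3.141, -0.0, 2.508]
force: [0.2, -0.1, 0.5]
width: 51.3
gripper_force: 0.0
```

>>> {"op": "arm_command", "data": {"series": [60,0,0,0,0,60,0,0,0,0,30,0,0,0,0,0,0,0,0,0,0,0,0,0,0]}}

```text
clock: 3.95
eef_pos: [469.3, 31.4, 31.0]
tool_rot: [3.141, 0.001, 2.508]
force: [0.4, -0.3, -0.5]
width: 15.4
gripper_force: 0.0
```

>>> {"op": "arm_command", "data": {"series": [0,0,0,0,0,0,0,0,0,0,0,0,0,0,0,0,0,0,0,0,0,0,0,0,0]}}

```text
clock: 4.37
eef_pos: [469.2, 31.4, 31.0]
tool_rot: [3.141, 0.001, 2.508]
force: [0.0, 0.1, 6.6]
width: 8.6
gripper_force: 58.9
```

>>> {"op": "arm_command", "data": {"series": [0,0,0,-3,0,0,-2.7,2,-6,-7,0,-5.5,3.9,-6,-14,0,-8.2,5.9,-6,-21,0,-11,7.9,-6,-28]}}

```text
clock: 4.78
eef_pos: [605.9, 29.9, 91.6]
tool_rot: [-3.142, 0.002, 3.003]
force: [0.9, 1.4, -0.4]
width: 8.7
gripper_force: 58.6
```

>>> {"op": "arm_command", "data": {"series": [0,0,0,0,-6.5,0,0,0,0,-12.9,0,0,0,0,-12.9,0,0,0,0,-12.9,0,0,0,0,-12.9]}}

```text
clock: 5.2
eef_pos: [603.7, 29.8, 90.2]
tool_rot: [-3.142, -0.001, -3.064]
force: [-0.3, 0.2, -0.5]
width: 8.7
gripper_force: 58.6
```

```bash
python3 - <<'E'
from h import *
p,hsv,W,m,s=snap("w3"); Z=W[...,2]
k=(Z>21)&(Z<36)&(hsv[...,2]>90)&(hsv[...,1]<100)
print('tiles',rect(k,28,m,200)); 
E
```

```text
[603.7  29.8  90.2] [-3.1416e+00 -7.0000e-04 -3.0640e+00] 8.7 5.2
tiles [(660.8, -129.0, 40.4, 15.4, -7.42, 457.0), (608.2, -19.4, 80.2, 56.5, -85.4, 9654.5), (596.1, 128.2, 181.0, 56.8, -86.04, 20764.5)]
```

View pics/w3.png

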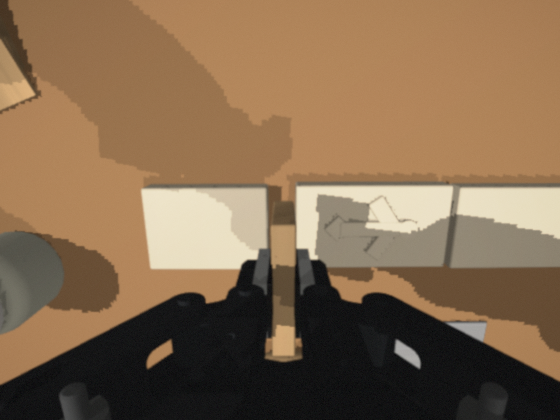

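The held spacer spans columns 272-296 above the gap. The gap runs from about column 268 (short tile edge) to 297 (bird tile edge) near row 195. Next I measure the along-row offset.

```bash
python3 - <<'E'
from h import *
m=viewer.camera_model("wrist"); s=monitor.read_state(); p=cv2.imread("pics/w3.png"); hsv=cv2.cvtColor(p,cv2.COLOR_BGR2HSV)
a=np.radians(94.65); u=np.array([np.cos(a),np.sin(a)]); o=s['eef_pos'][:2]
al=lambda px,z:((ray(px,z,m)[:,:2]-o)@u).round(2)
for r in (190,195,199): 
    w=(hsv[r,:,1]<75)&(hsv[r,:,2]>120); c=np.where(w)[0]; L=c[c<284].max(); R=c[c>284].min()
    print(r,L,R,'short edge',al([[L+.5,r]],28),'bird edge',al([[R-.5,r]],28))
for r in (206,212,218,228,235,330,340,348): print(r,[tuple(hsv[r,c]) for c in range(268,300,2)])
E
```

```text
190 266 296 short edge [-9.94] bird edge [8.21]
195 266 296 short edge [-9.99] bird edge [8.23]
199 266 296 short edge [-10.04] bird edge [8.24]
206 [(np.uint8(15), np.uint8(81), np.uint8(104)), (np.uint8(15), np.uint8(125), np.uint8(106)), (np.uint8(15), np.uint8(119), np.uint8(114)), (np.uint8(16), np.uint8(106), np.uint8(116)), (np.uint8(17), np.uint8(109), np.uint8(101)), (np.uint8(17), np.uint8(110), np.uint8(100)), (np.uint8(16), np.uint8(108), np.uint8(97)), (np.uint8(17), np.uint8(107), np.uint8(98)), (np.uint8(17), np.uint8(110), np.uint8(95)), (np.uint8(17), np.uint8(111), np.uint8(94)), (np.uint8(16), np.uint8(110), np.uint8(95)), (np.uint8(16), np.uint8(110), np.uint8(93)), (np.uint8(15), np.uint8(109), np.uint8(91)), (np.uint8(17), np.uint8(94), np.uint8(127)), (np.uint8(20), np.uint8(55), np.uint8(198)), (np.uint8(22), np.uint8(40), np.uint8(235))]
212 [(np.uint8(17), np.uint8(78), np.uint8(111)), (np.uint8(14), np.uint8(126), np.uint8(105)), (np.uint8(16), np.uint8(114), np.uint8(114)), (np.uint8(17), np.uint8(108), np.uint8(102)), (np.uint8(16), np.uint8(114), np.uint
[... 4214 characters left out ...]
uint8(151)), (np.uint8(15), np.uint8(125), np.uint8(147)), (np.uint8(17), np.uint8(113), np.uint8(167)), (np.uint8(16), np.uint8(109), np.uint8(204)), (np.uint8(16), np.uint8(109), np.uint8(208)), (np.uint8(16), np.uint8(107), np.uint8(209)), (np.uint8(17), np.uint8(110), np.uint8(207)), (np.uint8(17), np.uint8(110), np.uint8(207)), (np.uint8(16), np.uint8(110), np.uint8(207)), (np.uint8(17), np.uint8(109), np.uint8(205)), (np.uint8(17), np.uint8(108), np.uint8(207)), (np.uint8(17), np.uint8(108), np.uint8(205)), (np.uint8(17), np.uint8(109), np.uint8(202)), (np.uint8(17), np.uint8(110), np.uint8(146)), (np.uint8(15), np.uint8(125), np.uint8(88)), (np.uint8(14), np.uint8(128), np.uint8(80))]
```

>>> {"op": "arm_command", "data": {"series": [0,0,-0.1,0.8,-0.2,0,0,-0.1,2,-0.2,0,0,-0.1,3,-0.2,0,0,-0.1,4,-0.2,0,0,-0.1,4.6,-0.2]}}

```text
clock: 5.67
eef_pos: [603.1, 28.9, 42.1]
tool_rot: [-3.142, -0.003, -3.058]
force: [0.2, -0.2, -0.8]
width: 9.0
gripper_force: 58.6
```

>>> {"op": "arm_command", "data": {"series": [0,0,0,0.4,0,0,0,0,0.7,0,0,0,0,1,0,0,0,0,1.2,0,0,0,0,1.3,0]}}

```text
clock: 6.08
eef_pos: [604.4, 28.9, 31.2]
tool_rot: [3.142, 0.0, -3.058]
force: [-0.8, 0.2, -0.6]
width: 9.1
gripper_force: 58.6
```

>>> {"op": "arm_command", "data": {"series": [0,0,0,0,0,0,0,0,0,0,0,0,0,0,0,0,0,0,0,0,0,0,0,0,0]}}

```text
clock: 6.5
eef_pos: [604.4, 28.9, 31.5]
tool_rot: [-3.142, 0.0, -3.058]
force: [0.2, 0.8, -0.2]
width: 8.3
gripper_force: 58.6
```

>>> {"op": "arm_command", "data": {"series": [0,0,0,0.05,0,0,0,0,0.1,0,0,0,0,0.1,0,30,0,0,0.1,0,30,0,0,0.1,0]}}

```text
clock: 6.92
eef_pos: [604.4, 28.9, 30.4]
tool_rot: [3.142, 0.0, -3.058]
force: [-0.2, -0.1, -0.9]
width: 25.3
gripper_force: 0.0
```

>>> {"op": "arm_command", "data": {"series": [30,0,0,0,0,30,0,0,0,0,30,0,0,-1,0,30,0,0,-3,0,30,0,0,-6,0]}}

```text
clock: 7.33
eef_pos: [602.3, 28.7, 89.2]
tool_rot: [3.142, -0.005, -3.057]
force: [0.9, 0.7, -0.1]
width: 25.7
gripper_force: 0.0
```

>>> {"op": "arm_command", "data": {"series": [100,0,0,-3,0,100,0,0,-4,0,100,0,0,-4,0,100,0,0,-4,0,100,0,0,-4,0]}}

```text
clock: 7.75
eef_pos: [603.3, 28.7, 129.3]
tool_rot: [-3.142, -0.002, -3.058]
force: [-0.8, -0.6, 0.3]
width: 83.4
gripper_force: 0.0
```

```bash
python3 - <<'E'
from h import *
p,hsv,W,m,s=snap("w4"); Z=W[...,2]
k=(Z>21)&(Z<36)&(hsv[...,2]>90)&(hsv[...,1]<80)
print('tiles',rect(k,28,m,200))
k=(Z>42)&(Z<62)&(hsv[...,2]>90)&(hsv[...,1]>60); print('spacer',rect(k,52,m,100),Z[k].min(),Z[k].max())
E
```

```text
[603.3  28.7 129.3] [-3.1415e+00 -2.2000e-03 -3.0576e+00] 83.4 7.75
tiles [(591.4, 191.4, 106.2, 55.9, -85.52, 8916.5), (608.5, -19.4, 79.8, 56.0, -85.15, 7320.0), (598.5, 87.6, 99.6, 56.6, -85.33, 9122.5)]
spacer [(604.9, 29.5, 60.6, 9.3, 4.76, 1072.0)] 42.14840711637749 55.208324803539526
```

View pics/w4.png

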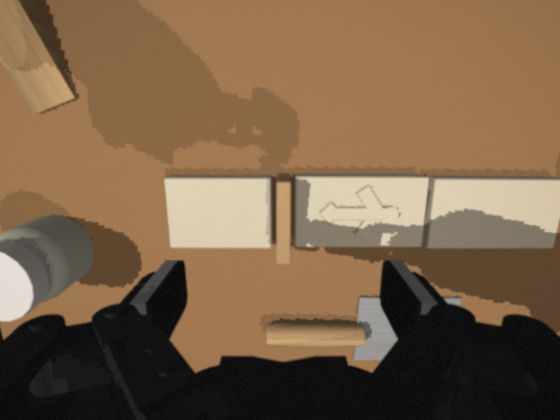

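The spacer stands centred in the gap at (284,220), and the tiles did not move. Now I turn and go above the bird tile at (361,212).

>>> {"op": "arm_command", "data": {"series": [95,0.1,1.5,0,7,95,0.1,3,0,14,95,0.1,4.5,0,21,95,0.1,5.9,0,28,95,0.1,5.9,0,35]}}

```text
clock: 8.22
eef_pos: [596.9, 91.9, 128.5]
tool_rot: [3.141, -0.004, 2.613]
force: [-0.3, 1.3, -0.0]
width: 81.2
gripper_force: 0.0
```

>>> {"op": "arm_command", "data": {"series": [95,0,0,0,7,95,0,0,0,14,95,0,0,0,21,95,0,0,0,28,95,0,0,0,35]}}

```text
clock: 8.63
eef_pos: [597.3, 87.4, 128.7]
tool_rot: [-3.139, -0.0, 1.998]
force: [-0.7, -0.5, 0.7]
width: 80.9
gripper_force: 0.0
```

>>> {"op": "arm_command", "data": {"series": [95,0,0,1,7,95,0,0,2,14,95,0,0,3,20.1,95,0,0,4,20.1,95,0,0,4,20.1]}}

```text
clock: 9.05
eef_pos: [596.1, 87.5, 87.1]
tool_rot: [-3.136, 0.001, 1.656]
force: [0.5, 0.1, 0.9]
width: 80.8
gripper_force: 0.0
```

>>> {"op": "arm_command", "data": {"series": [95,0,0,0,0,95,0,0,0,0,95,0,0,0,0,95,0,0,0,0,95,0,0,0,0]}}

```text
clock: 9.47
eef_pos: [598.7, 87.5, 90.8]
tool_rot: [3.141, -0.0, 1.653]
force: [-0.7, -0.6, -0.1]
width: 81.2
gripper_force: 0.0
```

```bash
python3 - <<'E'
from h import *
p,hsv,W,m,s=snap("w5"); Z=W[...,2]
k=(Z>21)&(Z<36)&(hsv[...,2]>90)&(hsv[...,1]<80)
for r in rect(k,28,m,400): print('tile',r,totool(np.array(r[:2])-s['eef_pos'][:2],s))
k=(Z>42)&(Z<62)&(hsv[...,2]>90)&(hsv[...,1]>60); print('spacer',rect(k,52,m,100))
E
```

```text
[598.7  87.5  90.8] [ 3.1406e+00 -3.0000e-04  1.6533e+00] 81.2 9.4667
tile (608.3, -3.9, 55.1, 22.2, 4.65, 1728.5) [-91.88613406   2.03501781]
tile (599.8, 88.5, 99.5, 55.5, -85.34, 12373.0) [0.90002558 1.17561121]
tile (593.5, 180.0, 76.7, 55.6, -85.28, 13397.0) [92.60801312  2.43458723]
spacer [(605.9, 30.2, 59.1, 10.8, 5.34, 1221.5)]
```

View pics/w5.png

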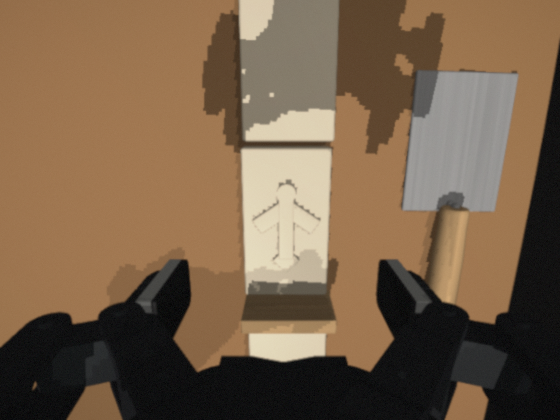

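The bird tile at (287,220) is centred between the fingers. The spacer is standing at (288,312), and the spatula is well outside the right finger. I descend and grip the tile.

>>> {"op": "arm_command", "data": {"series": [95,0,0.1,1.8,0,95,0,0.1,3.6,0,95,0,0.1,5.4,0,95,0,0.1,6.6,0,95,0,0.1,7.2,0]}}

```text
clock: 9.93
eef_pos: [598.4, 87.7, 16.8]
tool_rot: [-3.139, -0.0, 1.653]
force: [0.4, -0.1, -0.4]
width: 81.2
gripper_force: 0.0
```

>>> {"op": "arm_command", "data": {"series": [95,0,0,0.4,0,95,0,0,0.4,0,80,0,0,0.4,0,50,0,0,0.4,0,50,0,0,0.4,0]}}

```text
clock: 10.35
eef_pos: [600.3, 87.6, 15.7]
tool_rot: [3.14, -0.0, 1.653]
force: [-0.5, -1.3, 5.5]
width: 54.2
gripper_force: 63.9
```

>>> {"op": "arm_command", "data": {"series": [40,0,0,0,0,40,0,0,0,0,40,0,0,0,0,40,0,0,0,0,40,0,0,0,0]}}

```text
clock: 10.77
eef_pos: [600.2, 87.7, 15.7]
tool_rot: [3.14, -0.0, 1.653]
force: [-0.6, -0.4, 5.7]
width: 54.1
gripper_force: 64.0
```

>>> {"op": "arm_command", "data": {"series": [40,-0.1,0,0,0,40,-0.2,0,0,0,40,-0.3,0,0,0,40,-0.4,0,0,0,40,-0.5,0,0,0]}}

```text
clock: 11.18
eef_pos: [600.6, 85.8, 15.7]
tool_rot: [3.14, -0.004, 1.655]
force: [-1.4, 4.3, 6.0]
width: 54.5
gripper_force: 64.0
```

>>> {"op": "arm_command", "data": {"series": [40,-0.05,0,0,0,40,-0.1,0,0,0,40,-0.15,0,0,0,40,-0.2,0,0,0,40,-0.25,0,0,0]}}

```text
clock: 11.6
eef_pos: [600.8, 83.4, 15.7]
tool_rot: [3.139, -0.004, 1.655]
force: [-0.7, 4.9, 5.9]
width: 54.1
gripper_force: 64.0
```

>>> {"op": "arm_command", "data": {"series": [40,-0.1,0,0,0,40,-0.2,0,0,0,40,-0.3,0,0,0,40,-0.4,0,0,0,40,-0.5,0,0,0]}}

```text
clock: 12.02
eef_pos: [601.2, 79.6, 15.7]
tool_rot: [3.14, -0.005, 1.655]
force: [-0.8, 7.0, 5.7]
width: 54.2
gripper_force: 64.0
```

>>> {"op": "arm_command", "data": {"series": [40,-0.1,0,0,0,40,-0.2,0,0,0,40,-0.3,0,0,0,40,-0.4,0,0,0,40,-0.4,0,0,0]}}

```text
clock: 12.43
eef_pos: [601.2, 79.5, 15.7]
tool_rot: [3.14, -0.01, 1.657]
force: [-1.2, 13.0, 6.7]
width: 54.1
gripper_force: 64.0
```

>>> {"op": "arm_command", "data": {"series": [40,-0.1,0,0,0,40,-0.2,0,0,0,40,-0.3,0,0,0,40,-0.4,0,0,0,40,-0.4,0,0,0]}}

```text
clock: 12.85
eef_pos: [601.1, 79.5, 15.7]
tool_rot: [3.14, -0.015, 1.658]
force: [-1.8, 19.6, 7.1]
width: 53.8
gripper_force: 64.1
```

>>> {"op": "arm_command", "data": {"series": [40,0,0,0,0,40,0,0,0,0,40,0,0,0,0,40,0,0,0,0,40,0,0,0,0]}}

```text
clock: 13.27
eef_pos: [601.2, 79.5, 15.7]
tool_rot: [3.14, -0.014, 1.658]
force: [-1.4, 19.4, 7.5]
width: 54.2
gripper_force: 64.1
```

```bash
python3 - <<'E'
from h import *
p,hsv,W,m,s=snap("w6"); Z=W[...,2]; print(s['force'],s['qd'].round(4))
k=(Z>21)&(Z<36)&(hsv[...,2]>90)&(hsv[...,1]<80)
for r in rect(k,28,m,400): print('tile',r)
m=viewer.camera_model("side"); p,d=viewer.get_image("side"); c=cv2.resize(p[160:270,190:350,::-1],None,fx=5,fy=5); cv2.imwrite("pics/s6.png",c)
m=viewer.camera_model("scene"); p,d=viewer.get_image("scene"); c=cv2.resize(p[150:270,230:390,::-1],None,fx=5,fy=5); cv2.imwrite("pics/sc6.png",c)
E
```

```text
[601.2  79.5  15.7] [ 3.1404 -0.0144  1.6582] 54.2 13.2667
[-1.37891777 19.36189086  7.52476261] [-0.0013 -0.0015  0.0006  0.0009 -0.0012  0.0008 -0.0002]
tile (600.2, 84.9, 91.8, 55.9, -85.07, 25128.0)
tile (594.8, 164.5, 55.5, 45.5, 4.99, 19479.0)
```

View pics/w6.png

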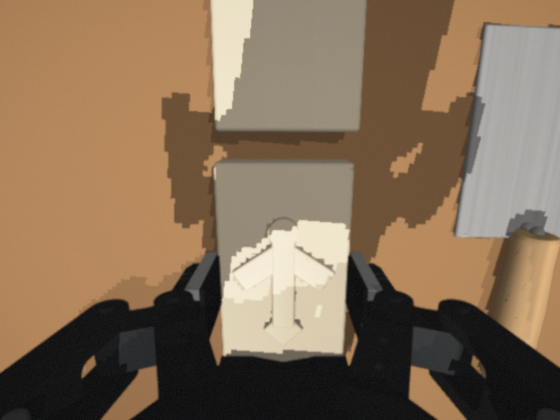

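View pics/s6.png

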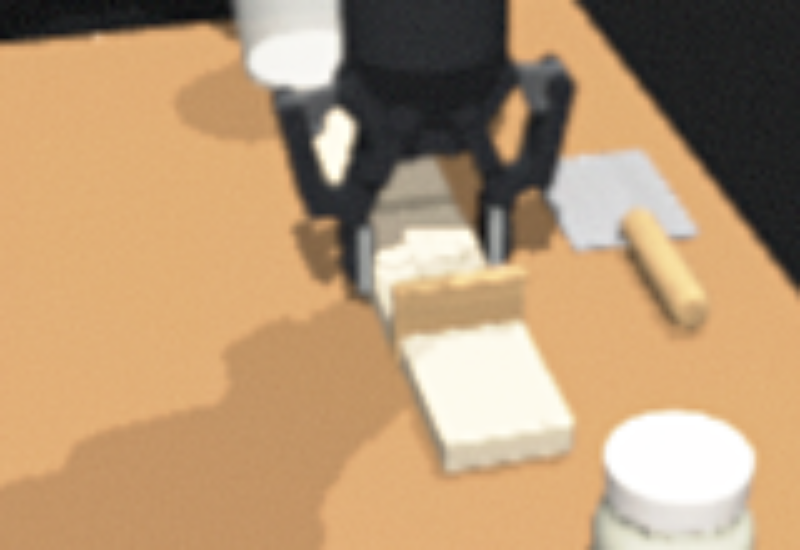

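The side view shows the spacer upright, sandwiched between the bird and short tiles, with the fingers on the bird tile only. The wrist view shows the gap to the long tile at rows 130-160 and the tile in line. I check that closing distance numerically.

```bash
python3 - <<'E'
from h import *
m=viewer.camera_model("wrist"); p=cv2.imread("pics/w6.png")
a=np.radians(94.65); u=np.array([np.cos(a),np.sin(a)]); sh=np.array([608.2,-19.0])
for c in (260,290,320):
    v=ray([[c,130.5],[c,160]],28,m)[:,:2]; al=(v-sh)@u; print('long edge, bird far edge from short centre',al.round(1),'-> bird centre',(al[1]-50).round(1))
g=ray([[216,165],[352,165],[218,240],[349,240]],28,m)[:,:2]; n=np.array([u[1],-u[0]]); print('bird sides across',((g-sh)@n).round(1))
E
```

```text
long edge, bird far edge from short centre [161.4 150.1] -> bird centre 100.1
long edge, bird far edge from short centre [161.4 150.2] -> bird centre 100.2
long edge, bird far edge from short centre [161.5 150.2] -> bird centre 100.2
bird sides across [-26.3  27.1 -26.8  27.7]
```

The centres are about 100.2 mm apart (limit 103 mm) and the tile is about 0.4 mm off line. The push is steady at 19 N, so I hand in.

```bash
python3 -c "
from cell import workorder
print(workorder.finish_job())"
```

```text
the job is handed in; nothing more can be done
None
```

The spacer stands upright in the wide gap and the bird tile is held pressed flush against it at about 19 N, with the centres of the bird and short tiles about 100 mm apart; the job is handed in, but it returned no verdict.

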